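# Close the back of a headlamp with its bayonet cap

### The arm

A 6-joint arm with a two-finger parallel gripper is mounted at the origin on the work surface. World frame = base frame: x ahead of the robot, y to its left, z up, the work surface at z = 0. Lengths are in m, angles in rad, forces in N, time in s.
With the tool pointing down it reaches from about 0.375 to 0.75 m from the base axis. Payload 9 kg.
Tool frame: the origin (TCP) lies where the fingers leave the gripper's body, on its centre line; the fingertips stand 73 mm ahead of it and the grasp point (between the pads) lies 54 mm ahead of it; y points along the fingers, z is the direction in which the jaws open and shut, and the axes are right-handed (so a half turn about y gives the same grasp; the last joint's range is limited). The gripper opens to 85 mm and grips with 20 to 120 N. Pads are 22 mm wide; open, the fingers measure 114 mm over their backs; the gripper's body (76 mm by 85 mm) begins 54 mm behind the grasp point. The pads swing forward as they close: fully open they stand 13 mm farther back than shut.
Start: joints at [0.962, 0.104, 0.097, 1.564, 0, 1.353], TCP at [0.229, 0.555, 0.304] pointing down, gripper open.
Joint ranges: [-2.99, 2.99], [-0.84, 1.86], [-1.1, 1.16], [-1.84, 2.11], [-1.51, 1.56], [-3.14, 3.14]. Speed limits (rad/s): [2.22, 2.22, 2.57, 3.14, 3.14, 3.14].

### API

Orientations are given as a 3x3 rotation matrix whose columns are the frame's x, y, z axes.
In Python, from plant import robot gives the robot as it stands.
- The arm moves only by the tool move_arm, never from a script. Its argument "rows" is one flat list of numbers, 4 for each row, row after row: the shift along the tool's x, y, z in units of 25 mm (1.0 is 25 mm), then the turn about the tool's y in degrees. In form: [tx, ty, tz, turn, tx, ty, tz, turn, ...]. A call has 1 to 12 rows; each row shifts and turns the commanded pose from where the row before left it, along the tool's axes as they then stand; what a row does not reach is not made up. A row lasts 1/12 s, in which the tool goes at most 41.7 mm and 7.16 degrees, less where a joint would pass 70% of its speed; a pose out of reach is approached as far as the arm can. A call is refused whole if a number of a shift passes 1 or a number of a turn 7.16, either way. A call with a gripper value outside its range is refused whole. "fingers" is the gripper's target within -1 to 1 (shut at 1, half-way at 0, fully open at -1), set as the call begins (left out, the last holds). The fingers move at their own pace and stop on an object; "grip_force" is the grip in N (left out, the last holds). Time passes only in rows, so rows that do not move let the fingers close. It gives the time, the measured TCP pose, the force and the opening at its end, in the units of the state.
- robot.get_state(): the state, without advancing time (a new reading comes with each control period).
- robot.camera(name): name is "scene" or "top"; returns a dict with "img" (384x512x3 uint8, red, green, blue), "z_map" (384x512 float32, m along the optical axis (not along the pixel's ray), 0 where there is no reading), "camera_matrix" (3x3 intrinsics, pixels), "extrinsics" (4x4, takes a point from camera to world coordinates). Camera axes: x right, y up, looking along -z (the intrinsics and any distortion apply to the point x, -y, -z); pixel columns grow to the right and rows downward; lengths in m; the calibration is good to about 2 mm. A picture is of the moment at which its call begins.
- robot.finish_job(): hands the job in, once; it reports no verdict.
Trained networks look in the newest picture that a camera, given by its name, has taken for a name from the list of things; names that differ only in an ending like _2 or _b are one class to them, and where a whole thing is asked for, a point or a joint stands for the part that bears it (a point fixed in the world has none). Each returns a list of dicts, best first, with "p" (0 to 1); they miss things now and then, are a little off and sometimes report something else, mostly with a low value. They report only what shows in the picture. A call takes as long as a camera call. They do not tell look-alikes from the thing itself.
- robot.trace(camera, query): "pixels" (384x512 bool, what is visible of it) and "bbox" ([left, top, right, bottom] in pixels, round what is visible of it).
- robot.mark_of(camera, query): "centre" ([column, row] in pixels: a listed point, or the origin of a listed thing).
The state is a dict: "t": time; "qpos": joint angles; "joint_vel": joint speeds; "tau": joint torques, N m; "eef_pos": TCP position; "ee_rot": TCP orientation; "contact_force": force on the tool from outside, world axes, zero at the start; "ft_torque": the same for the moment, N m; "width": finger opening in m.
Only numpy, scipy, OpenCV 4.12 (cv2) and the standard library are available. Lean on these libraries where they do the work, as an engineer would, in place of code of your own. Each camera call takes 0.05 s, during which the arm holds its last target. There are 200 camera calls.

### The job

On this lamp-refit bench a round headlamp lies lens-down in its cradle, with its back open. Fit the large black cap with the orange grip: push it fully home into the collar with the grip in line with the white marks, then twist it a quarter turn clockwise (seen from above) to lock, so the grip lines up with the yellow marks, and let go. Leave the small grey cap and the screwdriver where they lie.

Things in the scene. Friction and masses are not known exactly. Their poses are not given: they have to be found in the camera images.
- cap: Large black cap, 110 g, loose, upright: disc 92 mm across, 20 to 26 mm above the origin; orange grip bar on it, 64 long along x, 14 wide, top at 58 mm; below it a plug 54 mm across, foot tapered, and two lugs 14 mm wide under the bar's ends (+x, -x), reaching 39 mm from the axis, 5 to 12 mm up. Origin: centre of the plug's underside, on the bench at first; z up. Half a turn about z changes nothing.
- collar (a point): Mouth centre of the dark collar (98 mm wide) on the fixed grey lamp (178 mm wide, cradle 200 mm square), level with the rim, 115 mm above the bench; z up. A lip leaves a 64 mm hole with 60 degree gaps for the lugs at +x and -x (white marks); yellow marks at +y, -y. Play 5 mm, 15 degrees. Home: cap origin 20 mm below this point; it then turns freely under the lip, clockwise only, to a stop past 90 degrees.
- small_cap: A bystander: small grey cap with a blue grip bar for another lamp, loose on the bench; disc 60 mm across, 50 mm high in all. Origin: centre of its underside. It may have changed places with the large cap.
- driver: A bystander: screwdriver lying on the bench, 140 mm long. Origin near its middle, x along its length towards the tip.
Mind the look-alikes: they are no part of the job. Several things look just like the cap: the one meant starts farthest to the robot's left.

How it is judged:
On the way:
1. the large cap is down in the collar, grip in line with the white marks (horizontal distance between cap and collar below 0.012 m and z of cap in the frame of collar below -0.013 m and angle between the x axis of cap and the x axis of collar, either way round below 0.45 rad), for 0.1 s.
At the end, for the whole second after the job is handed in: The large cap sits home in the collar (centred within 10 mm, its foot at least 14 mm below the rim, tilted less than 7 degrees), turned so that its grip is in line with the yellow marks within 18 degrees, let go and at rest; the small cap and the screwdriver are within 30 mm of where they lay (horizontal distance between cap and collar below 0.01 m and z of cap in the frame of collar below -0.014 m and angle between the x axis of cap and the y axis of collar, either way round below 0.32 rad and angle between cap's own z axis and vertical below 0.12 rad and linear speed of cap below 0.02 m/s and distance of each of small_cap, driver from where it was at the start of the episode below 0.03 m); the robot touches nothing.
It fails at once if the small cap or the screwdriver is pushed or lifted away (30 mm) (distance of any of small_cap, driver from where it was at the start of the episode above 0.03 m).
It also fails if it takes over 42 s, if anything falls off the work surface, if the arm or the gripper's body presses on something with over 40 N, if the wrist force passes 120 N, or if a joint passes its speed limit or range.

## Working session

There is one attempt and no reset: what is moved stays moved. The work goes in short steps, Python scripts to look and compute and a tool call to move; the robot and the scene stay as the last step left them, time stands still between calls to the robot, and variables do not carry over. Pictures are saved under pics/ and viewed, about 8 in all and at most 12, crops included, and the job is handed in when it is done.

Besides the shell and the picture viewer there is one more tool, called in YAML: its name, and indented under it one key for each argument. move_arm: Moves the arm, as the interface text tells. Its arguments: {"type":"object","properties":{"rows":{"type":"array","items":{"type":"number"}},"fingers":{"type":"number"},"grip_force":{"type":"number"}},"required":["rows"]}

```bash
mkdir -p pics; cat > h.py <<'E'
import numpy as np, cv2
from plant import robot
def world(c,uv,z=None,):
    K=c["camera_matrix"];E=c["extrinsics"];u,v=uv
    d=np.array([(u-K[0,2])/K[0,0],-(v-K[1,2])/K[1,1],-1])
    o=E[:3,3];r=E[:3,:3]@d
    s=c["z_map"][int(v),int(u)] if z is None else (z-o[2])/r[2]
    return o+s*r
def cloud(c):
    K=c["camera_matrix"];E=c["extrinsics"];Z=c["z_map"]
    v,u=np.mgrid[:384,:512]
    p=np.stack([(u-K[0,2])/K[0,0]*Z,-(v-K[1,2])/K[1,1]*Z,-Z],-1)
    return p@E[:3,:3].T+E[:3,3]
def save(c,n):cv2.imwrite(f"pics/{n}.png",c["img"][...,::-1])
E
python3 - <<'E'
from h import *
s=robot.get_state();print(s)
ims=[]
for n in("top","scene"):
    c=robot.camera(n);save(c,n+"0");P=cloud(c);print(n,c["extrinsics"].round(3).tolist())
    for q in("cap","small_cap","driver","collar"):
        print(q,[( np.round(m["centre"]).tolist(),round(m["p"],2),P[int(m["centre"][1]),int(m["centre"][0])].round(3).tolist()) for m in robot.mark_of(n,q)])
        print('  tr',[(np.round(m["bbox"]).tolist(),round(m["p"],2)) for m in robot.trace(n,q)])
E
```

```text
{'t': 0.0, 'qpos': array([9.62305796e-01, 1.04695952e-01, 9.64626686e-02, 1.56387573e+00,
       3.88522465e-07, 1.35311535e+00]), 'joint_vel': array([ 0.00034566, -0.00026558, -0.00037651, -0.00064686, -0.00060464,
        0.00083654]), 'tau': array([-1.58953462e-03, -5.56948006e+01,  5.03640711e+01,  1.79864047e-02,
       -2.91867473e-04, -8.07334466e-08]), 'eef_pos': array([0.22840726, 0.55457407, 0.30312058]), 'ee_rot': array([[ 9.24600866e-01, -7.50689986e-04,  3.80936577e-01],
       [-3.80937211e-01, -1.07685379e-03,  9.24600282e-01],
       [-2.83875174e-04, -9.99999138e-01, -1.28162570e-03]]), 'contact_force': array([ 0.08599073, -0.14268557, -0.60835381]), 'ft_torque': array([-0.01027842,  0.03644884, -0.00325669]), 'width': 0.08513547914019859}
top [[-0.055, 0.969, -0.24, 0.237], [-0.998, -0.054, 0.009, -0.043], [-0.004, 0.241, 0.971, 0.985], [0.0, 0.0, 0.0, 1.0]]
cap [([354.0, 154.0], 0.9, [0.572, -0.349, 0.028]), ([371.0, 211.0], 0.83, [0.404, -0.374, 0.031])]
  tr [([339.0, 252.0, 375.0, 285.0], 0.92), ([307.0, 198.0, 338.0, 231.0], 0.59), ([354.0, 193.0, 390.0, 226.0]
[... 423 characters left out ...]
.877], [0.685, 0.577, -0.445, -0.511], [-0.002, 0.612, 0.791, 0.933], [0.0, 0.0, 0.0, 1.0]]
cap [([153.0, 286.0], 0.9, [0.425, -0.379, 0.051]), ([134.0, 240.0], 0.85, [0.275, -0.328, 0.025]), ([203.0, 336.0], 0.64, [0.589, -0.373, 0.032])]
  tr [([176.0, 232.0, 215.0, 264.0], 0.97), ([181.0, 312.0, 224.0, 354.0], 0.92), ([132.0, 268.0, 167.0, 304.0], 0.77), ([117.0, 220.0, 152.0, 252.0], 0.65)]
small_cap [([327.0, 158.0], 0.72, [0.467, 0.23, 0.028])]
  tr [([317.0, 142.0, 338.0, 166.0], 0.69), ([176.0, 233.0, 214.0, 264.0], 0.61)]
driver [([252.0, 325.0], 0.56, [0.639, -0.272, -0.002])]
  tr []
collar [([326.0, 195.0], 0.85, [0.568, 0.079, 0.088])]
  tr [([273.0, 178.0, 365.0, 265.0], 0.59)]
```

View pics/top0.png

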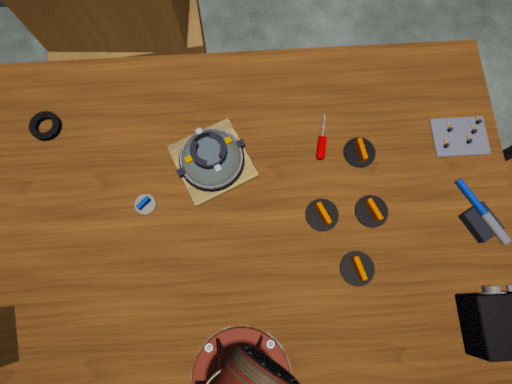

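View pics/scene0.png

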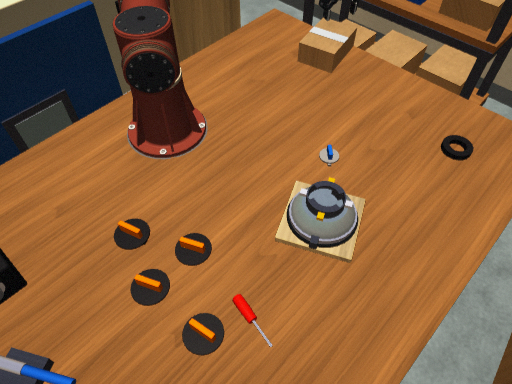

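Top view: four look-alike caps at (322,214), (371,211), (357,268) and (359,152). Image left is +y, which is the robot's left, so the one meant is (322,214), at (193,248) in the scene view. The small cap is at (145,204), the driver at (322,140) and the collar at (208,150). Next I confirm this in a crop and measure.

```bash
cat > meas.py <<'E'
from h import *
def fitbar(P,M):
    Q=P[M];Q=Q[:,:2].astype(np.float32)
    (c,wh,a)=cv2.minAreaRect(Q); b=cv2.boxPoints((c,wh,a)); e=max([b[1]-b[0],b[2]-b[1]],key=np.linalg.norm)
    return np.array(c),np.sort(wh),np.degrees(np.arctan2(e[1],e[0]))%180
def hsvmask(c,lo,hi):return cv2.inRange(cv2.cvtColor(c["img"],cv2.COLOR_RGB2HSV),lo,hi)>0
E
python3 - <<'E'
from meas import *
for n in("top","scene"):
    c=robot.camera(n);P=cloud(c);print(n)
    O=hsvmask(c,(8,150,120),(18,255,255))
    k,l,st,ce=cv2.connectedComponentsWithStats(O.astype(np.uint8))
    for i in range(1,k):
        if st[i,4]>60:
            M=(l==i)&(P[...,2]>.052)&(P[...,2]<.066)
            if M.sum()>10:print('orange',ce[i].round(),M.sum(),*fitbar(P,M), np.median(P[M][:,2]))
    near=(np.hypot(P[...,0]-.58,P[...,1]-.07)<.12)&(P[...,2]>.06)
    for nm,lo,hi in(("yellow",(20,150,150),(32,255,255)),("white",(0,0,195),(179,60,255))):
        M=hsvmask(c,lo,hi)&near
        k,l,st,ce=cv2.connectedComponentsWithStats(M.astype(np.uint8))
        for i in range(1,k):
            if st[i,4]>=6:print(nm,ce[i].round(1),st[i,4],P[l==i].mean(0).round(4))
    T=robot.trace(n,"driver")
    rim=near&(P[...,2]>.108)&(P[...,2]<.122)
    print('rim',fitbar(P,rim),cv2.minEnclosingCircle(P[rim][:,:2].astype(np.float32)),np.median(P[rim][:,2]))
    x,y=(322,214) if n=="top" else (193,248)
    A=cv2.resize(c["img"][y-40:y+40,x-40:x+40],(400,400),interpolation=2)
    x,y=(208,150) if n=="top" else (326,205)
    B=cv2.resize(c["img"][y-40:y+40,x-40:x+40],(400,400),interpolation=2)
    r=np.hstack([A,B]);R=r if n=="top" else np.vstack([R,r])
cv2.imwrite("pics/crop.png",cv2.resize(R,(600,600))[...,::-1])
E
```

```text
top
yellow [227.5 139.7] 39 [0.6027 0.0034 0.1085]
yellow [188.4 158.5] 41 [0.5564 0.1077 0.1069]
rim (array([0.57916206, 0.05529813]), array([0.09965695, 0.10333255]), np.float32(158.17406)) ((0.579947829246521, 0.053927142173051834), 0.06650682538747787) 0.11370875447054096
scene
orange [447.  19.] 1030 [0.35619223 1.16824627] [0.24379598 0.48530418] 1.6543514 0.06412324904200817
orange [255. 223.] 557 [ 0.41605407 -0.30874643] [0.16580388 0.38027063] 5.6878934 0.05652587112881202
yellow [331.2 179.6] 25 [0.5572 0.1112 0.1083]
yellow [320.3 215.1] 42 [0.6046 0.0048 0.1082]
white [303.2 191. ] 31 [0.5281 0.0333 0.1084]
white [348.7 203.1] 37 [0.6332 0.0818 0.107 ]
rim (array([0.58128607, 0.05556764]), array([0.09925715, 0.10285764]), np.float32(159.14365)) ((0.5814429521560669, 0.05597951263189316), 0.06649140268564224) 0.11370272261292985
```

View pics/crop.png

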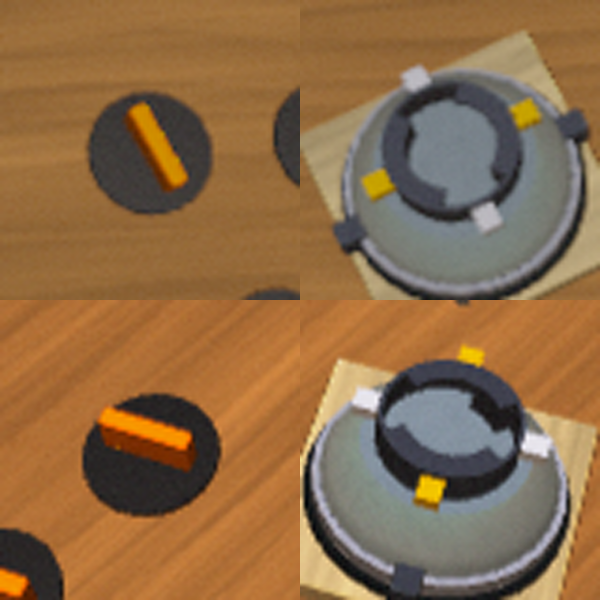

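The crop shows one black cap with an orange grip, left of the others. The collar's lip gaps sit at the white marks. Collar comes out at about (0.580, 0.057) with its x axis at 24.3°. Next, the cap's pose.

```bash
python3 - <<'E'
from meas import *
for n,(x,y) in(("top",(322,214)),("scene",(193,248))):
    c=robot.camera(n);P=cloud(c);print(n)
    v,u=np.mgrid[:384,:512]
    near=(abs(u-x)<24)&(abs(v-y)<22)
    I=c["img"].astype(int);O=(I[...,0]>170)&(I[...,2]<60)&near&(P[...,2]>.045)
    print('bar',O.sum(),fitbar(P,O),np.percentile(P[O][:,2],[5,50,95]))
    D=near&(I.max(-1)<75)&(P[...,2]>.015)&(P[...,2]<.035)
    A=D|(near&(P[...,2]>.018))
    # bar-top centroid from pixels at z=.058
    print('disc',D.sum(),fitbar(P,D),cv2.minEnclosingCircle(P[D][:,:2].astype(np.float32)),np.median(P[D][:,2]))
E
```

```text
top
bar 108 (array([ 0.31586522, -0.1578759 ]), array([0.05803392, 0.27247876]), np.float32(136.31885)) [0.05398169 0.05750812 0.06057135]
disc 598 (array([ 0.40377069, -0.24125881]), array([0.086881  , 0.08693768]), np.float32(52.159473)) ((0.40363627672195435, -0.24149924516677856), 0.04477376863360405) 0.02531646939443416
scene
bar 124 (array([ 0.63792533, -0.35958827]), array([0.05313295, 0.56392318]), np.float32(153.10178)) [0.0540642  0.05657698 0.05976273]
disc 641 (array([ 0.40564683, -0.24120323]), array([0.08901903, 0.09157301]), np.float32(163.05554)) ((0.4061807096004486, -0.24129649996757507), 0.0469307079911232) 0.02489120428038305
```

```bash
python3 - <<'E'
from meas import *
for n,(x,y) in(("top",(322,214)),("scene",(193,248))):
    c=robot.camera(n);P=cloud(c)
    v,u=np.mgrid[:384,:512]
    near=(abs(u-x)<24)&(abs(v-y)<22)
    I=c["img"].astype(int);O=(I[...,0]>150)&(I[...,2]<70)&near&(P[...,2]>.05)&(P[...,2]<.066)
    Q=P[O][:,:2];w,V=np.linalg.eigh(np.cov(Q.T));print(n,O.sum(),fitbar(P,O),Q.mean(0),np.degrees(np.arctan2(V[1,1],V[0,1]))%180)
s=robot.get_state()
R=s["ee_rot"];print(np.degrees(np.arctan2(R[1,2],R[0,2])))
E
```

```text
top 123 (array([ 0.40374404, -0.2425607 ]), array([0.01354745, 0.06239511]), np.float32(24.026175)) [ 0.40357013 -0.2420564 ] 23.858554778018146
scene 125 (array([ 0.40609631, -0.24116848]), array([0.01446429, 0.06268949]), np.float32(25.43203)) [ 0.40646279 -0.24189867] 24.052265458548362
67.60974367893411
```

Cap is at about (0.405, -0.242) with the bar at 24.1°, already nearly parallel to the white-mark axis. I'll keep one grasp throughout with jaw yaw 114.2°. That needs a turn of -46.6° now, and leaves the later +90° lock well inside joint 6's range.

move_arm:
  rows: [1,0,-1,-6.66,1,0,-1,-6.66,1,0,-1,-6.66,1,0,-1,-6.66,1,0,-1,-6.66,1,0,-1,-6.66,1,0,-1,-6.66,-0.36,0,-1,0,-0.36,0,-1,0,-0.36,0,-1,0,-0.36,0,-1,0,-0.36,0,-1,0]
  fingers: -1
  grip_force: 60

```text
t: 2.3
eef_pos: [0.4014, 0.2439, 0.3039]
ee_rot: [[0.912, 0.0, -0.41], [0.41, 0.0, 0.912], [0.0, -1.0, -0.0]]
contact_force: [0.5, 0.3, -0.6]
width: 0.0851
```

```bash
cat > to.py <<'E'
import sys
from h import *
# usage: to.py x y z yaw : needed tool shift (units) after the turn
s=robot.get_state();R=s["ee_rot"];x,y,z,w=map(float,sys.argv[1:5])
yaw=np.degrees(np.arctan2(R[1,2],R[0,2]));d=np.array([x,y,z])-s["eef_pos"]
a=np.radians(w);T=np.array([[np.sin(a),-np.cos(a),0],[0,0,-1],[np.cos(a),np.sin(a),0]])
print("t",s["t"],"pos",s["eef_pos"].round(4),"yaw",yaw.round(2),"F",s["contact_force"].round(1),"tq",s["ft_torque"].round(2),"w",round(s["width"],4))
print("turn",round(-(w-yaw),2),"units now",(R.T@d/.025).round(2),"units after turn",(T@d/.025).round(2),"tilt",np.degrees(np.arccos(-R[2,1])).round(2))
E
python3 to.py 0.405 -0.2418 0.20 114.2
```

```text
t 2.3 pos [0.4014 0.2439 0.3039] yaw 114.18 F [ 0.5  0.3 -0.6] tq [-0.05 -0.03 -0.04] w 0.0851
turn -0.02 units now [ -7.83   4.15 -17.78] units after turn [ -7.83   4.16 -17.78] tilt 0.01
```

move_arm:
  rows: [-0.44,0,-1,0,-0.44,0,-1,0,-0.44,0,-1,0,-0.44,0,-1,0,-0.44,0,-1,0,-0.44,0,-1,0,-0.44,0,-1,0,-0.44,0,-1,0,-0.44,0,-1,0,-0.44,0,-1,0,-0.44,0,-1,0,-0.44,0,-1,0]

```text
t: 3.3
eef_pos: [0.4037, -0.084, 0.3041]
ee_rot: [[0.912, 0.001, -0.409], [0.409, -0.0, 0.912], [0.001, -1.0, -0.001]]
contact_force: [0.3, 0.6, -0.2]
width: 0.0857
```

move_arm:
  rows: [-0.44,0.6,-1,0,-0.44,0.6,-1,0,-0.44,0.6,-1,0,-0.44,0.6,-1,0,-0.44,0.6,-1,0,-0.35,0.6,-0.78,0,0,0.5,0,0,0,0,0,0]

```text
t: 3.97
eef_pos: [0.4038, -0.2403, 0.1987]
ee_rot: [[0.913, -0.003, -0.408], [0.408, 0.003, 0.913], [-0.001, -1.0, 0.004]]
contact_force: [0.3, 1.3, -1.2]
width: 0.0853
```

```bash
python3 to.py 0.405 -0.2418 0.104 114.2; python3 -c "
from h import *
c=robot.camera('scene');save(c,'s1');cv2.imwrite('pics/s1c.png',cv2.resize(c['img'][150:310,90:300],None,fx=3,fy=3)[...,::-1])"
```

```text
t 3.9667 pos [ 0.4038 -0.2403  0.1987] yaw 114.07 F [ 0.3  1.3 -1.2] tq [0.04 0.05 0.06] w 0.0853
turn -0.13 units now [ 0.02  3.79 -0.09] units after turn [ 0.02  3.79 -0.07] tilt 0.25
```

View pics/s1c.png

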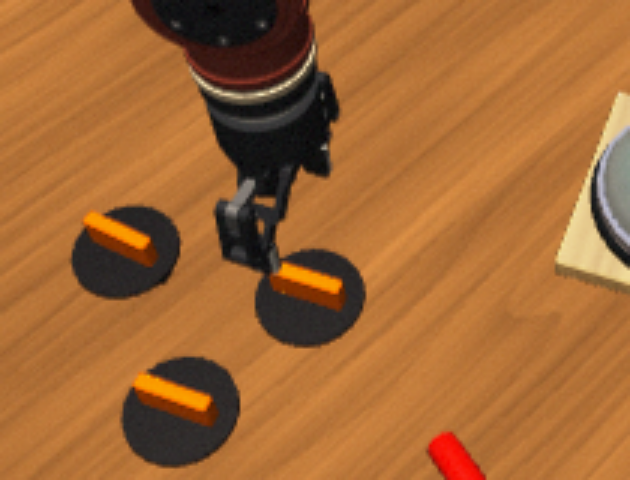

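The gripper stands above the right cap with jaws across the bar, so I descend and grip.

move_arm:
  rows: [0,0.7,-0.04,0,0,0.7,-0.03,0,0,0.7,0,0,0,0.7,0,0,0,0.6,0,0,0,0.37,0,0,0,0,0,0,0,0,0,0]

```text
t: 4.68
eef_pos: [0.4059, -0.2417, 0.1079]
ee_rot: [[0.912, 0.0, -0.41], [0.41, -0.0, 0.912], [0.0, -1.0, -0.0]]
contact_force: [0.1, 0.6, -0.5]
width: 0.0849
```

move_arm:
  rows: [0,0,0,0,0,0,0,0,0,0,0,0,0,0,0,0,0,0,0,0,0,0,0,0,0,0,0,0,0,0,0,0,0,0,0,0,0,0,0,0]
  fingers: 1
  grip_force: 70

```text
t: 5.52
eef_pos: [0.4057, -0.2422, 0.1074]
ee_rot: [[0.912, 0.0, -0.409], [0.409, -0.0, 0.912], [0.0, -1.0, -0.0]]
contact_force: [-0.8, 1.1, 5.4]
width: 0.0127
```

```bash
python3 to.py 0.405 -0.2418 0.104 114.2
```

```text
t 5.5167 pos [ 0.4057 -0.2422  0.1074] yaw 114.17 F [-0.8  1.1  5.4] tq [0.12 0.22 0.02] w 0.0127
turn -0.03 units now [-0.02  0.14  0.03] units after turn [-0.02  0.14  0.03] tilt 0.02
```

move_arm:
  rows: [0,-0.5,0,0,0,-1,0,0,0,-1,0,0,0,-1,0,0,0,-1,0,0,0,-1,0,0,0,-0.5,0,0,0,0,0,0]

```text
t: 6.18
eef_pos: [0.4064, -0.2429, 0.2595]
ee_rot: [[0.912, 0.003, -0.41], [0.41, -0.003, 0.912], [0.001, -1.0, -0.004]]
contact_force: [0.1, -0.9, -1.0]
width: 0.0128
```

```bash
python3 to.py 0.5808 0.0556 0.255 114.2
```

```text
t 6.1833 pos [ 0.4064 -0.2429  0.2595] yaw 114.18 F [ 0.1 -0.9 -1. ] tq [-0.06  0.01 -0.01] w 0.0128
turn -0.02 units now [11.26  0.17  8.04] units after turn [11.26  0.18  8.03] tilt 0.22
```

move_arm:
  rows: [0.4,0,0.29,0,0.8,0,0.57,0,0.9,0,0.64,0,0.9,0,0.64,0,0.9,0,0.64,0,0.9,0,0.64,0,0.9,0,0.64,0,0.9,0,0.64,0,0.9,0,0.64,0,0.9,0,0.64,0,0.9,0,0.64,0,0.9,0,0.64,0]

```text
t: 7.18
eef_pos: [0.5639, 0.0294, 0.2547]
ee_rot: [[0.912, -0.003, -0.41], [0.41, 0.001, 0.912], [-0.002, -1.0, 0.002]]
contact_force: [0.6, -0.6, -1.2]
width: 0.0127
```

move_arm:
  rows: [0.7,0,0.5,0,0.36,0,0.26,0,0,0,0,0,0,0,0,0,0,0,0,0]

```text
t: 7.6
eef_pos: [0.5798, 0.0553, 0.2563]
ee_rot: [[0.913, -0.001, -0.409], [0.409, -0.0, 0.913], [-0.001, -1.0, 0.0]]
contact_force: [-0.4, 0.4, -1.2]
width: 0.0128
```

```bash
python3 to.py 0.5808 0.0556 0.225 114.2; python3 - <<'E'
from meas import *
r=[]
for n,(x,y) in(("top",(208,150)),("scene",(326,170))):
    c=robot.camera(n);P=cloud(c)
    I=c["img"];D=(I.max(-1)<75)&(np.hypot(P[...,0]-.58,P[...,1]-.056)<.06)&(P[...,2]>.160)&(P[...,2]<.182)
    if D.sum():print(n,D.sum(),cv2.minEnclosingCircle(P[D][:,:2].astype(np.float32)),np.median(P[D][:,2]))
    r.append(cv2.resize(I[y-60:y+60,x-60:x+60],(400,400),interpolation=2))
cv2.imwrite("pics/over.png",np.hstack(r)[...,::-1])
E
```

```text
t 7.6 pos [0.5798 0.0553 0.2563] yaw 114.14 F [-0.4  0.4 -1.2] tq [-0.04  0.03 -0.04] w 0.0128
turn -0.06 units now [ 0.04  1.25 -0.01] units after turn [ 0.04  1.25 -0.01] tilt 0.07
top 509 ((0.5740243196487427, 0.05153144523501396), 0.0440475158393383) 0.1741545517467925
scene 539 ((0.5799843668937683, 0.05506209656596184), 0.04636543244123459) 0.17445559700891466
```

View pics/over.png

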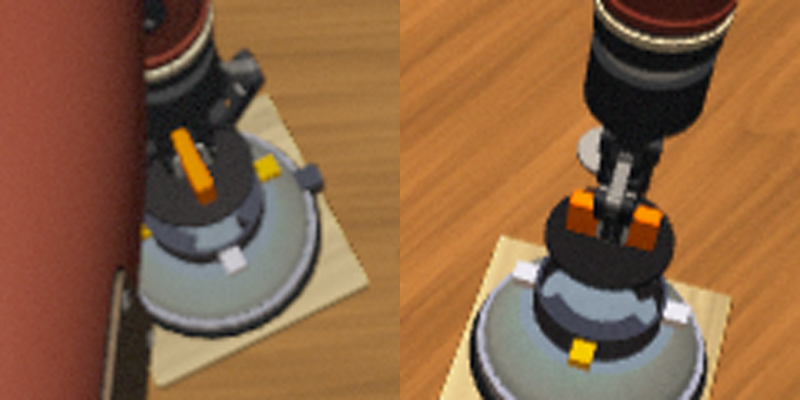

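Held cap is level, centred within about 1.5 mm by the scene view, with its grip in line with the white marks. Lowering it.

move_arm:
  rows: [0.05,0.4,0,0,0,0.4,0,0,0,0.3,0,0,0,0.2,0,0,0,0.15,0,0,0,0.15,0,0,0,0.15,0,0,0,0,0,0]

```text
t: 8.37
eef_pos: [0.5812, 0.0566, 0.2126]
ee_rot: [[0.912, -0.001, -0.41], [0.41, 0.0, 0.912], [-0.001, -1.0, 0.0]]
contact_force: [-0.0, -0.1, -1.2]
width: 0.0125
```

```bash
python3 to.py 0.5808 0.0556 0.2024 114.2
```

```text
t 8.3667 pos [0.5812 0.0566 0.2126] yaw 114.18 F [-0.  -0.1 -1.2] tq [ 0.01 -0.01  0.01] w 0.0125
turn -0.02 units now [-0.03  0.41 -0.03] units after turn [-0.03  0.41 -0.03] tilt 0.04
```

Already 10 mm into the mouth with no contact force.

move_arm:
  rows: [0,0.12,0,0,0,0.12,0,0,0,0.1,0,0,0,0.07,0,0,0,0.04,0,0,0,0.04,0,0,0,0,0,0,0,0,0,0]

```text
t: 9.03
eef_pos: [0.5814, 0.0567, 0.2024]
ee_rot: [[0.912, 0.001, -0.41], [0.41, -0.0, 0.912], [0.001, -1.0, -0.0]]
contact_force: [-5.2, 0.9, 7.4]
width: 0.0125
```

```bash
python3 to.py 0.5808 0.0556 0.2024 114.2
```

```text
t 9.0333 pos [0.5814 0.0567 0.2024] yaw 114.18 F [-5.2  0.9  7.4] tq [ 0.08  0.93 -0.07] w 0.0125
turn -0.02 units now [-0.04  0.   -0.03] units after turn [-0.04  0.   -0.03] tilt 0.04
```

It's home: z is as computed and 7 N of contact shows it seated. I ease the slight side load and turn clockwise.

move_arm:
  rows: [-0.05,0,0,0,0,0,0,0,0,0,0,2,0,0,0,4,0,0,0,4,0,0,0,5,0,0,0,5,0,0,0,5,0,0,0,5,0,0,0,5,0,0,0,0,0,0,0,0]

```text
t: 10.03
eef_pos: [0.5811, 0.0556, 0.2024]
ee_rot: [[0.982, 0.002, 0.189], [-0.189, -0.001, 0.982], [0.002, -1.0, -0.001]]
contact_force: [0.5, -0.5, 5.4]
width: 0.0127
```

```bash
python3 to.py 0.5805 0.056 0.2024 24.2
```

```text
t 10.0333 pos [0.5811 0.0556 0.2024] yaw 79.12 F [ 0.5 -0.5  5.4] tq [-0.42  0.01 -0.05] w 0.0127
turn 54.92 units now [-0.03 -0.    0.01] units after turn [-0.02 -0.   -0.01] tilt 0.15
```

Turning freely (torque about 0.05 N m). I finish the quarter turn.

move_arm:
  rows: [0,0,0,5,0,0,0,6,0,0,0,6,0,0,0,6,0,0,0,6,0,0,0,6,0,0,0,6,0,0,0,6,0,0,0,5,0,0,0,3,0,0,0,0,0,0,0,0]

```text
t: 11.03
eef_pos: [0.5809, 0.0555, 0.2024]
ee_rot: [[0.409, 0.002, 0.913], [-0.913, -0.001, 0.409], [0.002, -1.0, 0.001]]
contact_force: [-1.2, -2.1, 6.7]
width: 0.0123
```

```bash
python3 to.py 0.5805 0.056 0.2024 24.2
```

```text
t 11.0333 pos [0.5809 0.0555 0.2024] yaw 24.12 F [-1.2 -2.1  6.7] tq [-0.44  0.35 -0.02] w 0.0123
turn -0.08 units now [-0.03  0.   -0.01] units after turn [-0.03  0.   -0.01] tilt 0.13
```

move_arm:
  rows: [0,0,0,0,0,0,0,0,0,0,0,0,0,0,0,0,0,0,0,0,0,0,0,0,0,0,0,0,0,0,0,0]
  fingers: -1

```text
t: 11.7
eef_pos: [0.5803, 0.0561, 0.2011]
ee_rot: [[0.41, -0.0, 0.912], [-0.912, 0.0, 0.41], [-0.0, -1.0, 0.0]]
contact_force: [0.1, 0.2, -0.2]
width: 0.085
```

move_arm:
  rows: [0,-0.5,0,0,0,-0.8,0,0,0,-1,0,0,0,-1,0,0,0,-1,0,0,1,-0.5,0,0,1,0,0,0,1,0,0,0,1,0,0,0,1,0,0,0,1,0,0,0,0,0,0,0]

```text
t: 12.7
eef_pos: [0.6427, -0.0847, 0.3213]
ee_rot: [[0.406, 0.0, 0.914], [-0.914, -0.001, 0.406], [0.001, -1.0, -0.0]]
contact_force: [0.7, -0.4, 0.4]
width: 0.0856
```

```bash
python3 to.py 0.5805 0.056 0.2024 24.2; python3 - <<'E'
from meas import *
r=[]
for n,(x,y) in(("top",(208,150)),("scene",(326,190))):
    c=robot.camera(n);P=cloud(c)
    I=c["img"].astype(int);N=np.hypot(P[...,0]-.58,P[...,1]-.056)<.06
    O=(I[...,0]>150)&(I[...,2]<70)&N&(P[...,2]>.143)&(P[...,2]<.165)
    D=(I.max(-1)<75)&N&(P[...,2]>.112)&(P[...,2]<.13)
    if O.sum()>9:print(n,'bar',O.sum(),fitbar(P,O),np.median(P[O][:,2]))
    print('disc',D.sum(),cv2.minEnclosingCircle(P[D][:,:2].astype(np.float32)),np.median(P[D][:,2]))
    for q in("small_cap","driver"):print(q,[(np.round(m["centre"]).tolist(),round(m["p"],2)) for m in robot.mark_of(n,q)])
    r.append(cv2.resize(c["img"][y-50:y+50,x-50:x+50],(400,400),interpolation=2))
cv2.imwrite("pics/end.png",np.hstack(r)[...,::-1])
E
```

```text
t 12.7 pos [ 0.6427 -0.0847  0.3213] yaw 23.98 F [ 0.7 -0.4  0.4] tq [-0.04 -0.   -0.01] w 0.0856
turn -0.22 units now [-6.16  4.75  0.02] units after turn [-6.15  4.75  0.04] tilt 0.07
disc 0 ((0.0, 0.0), 0.0) nan
small_cap []
driver [([320.0, 140.0], 0.62)]
scene bar 10 (array([0.59376824, 0.02949081]), array([0.00457307, 0.01162542]), np.float32(17.857111)) 0.1518421216977771
disc 410 ((0.5853712558746338, 0.04397789388895035), 0.04564216360449791) 0.11989207882269481
small_cap []
driver [([251.0, 327.0], 0.63)]
  return _methods._mean(a, axis=axis, dtype=dtype,
  ret = ret.dtype.type(ret / rcount)
```

View pics/end.png

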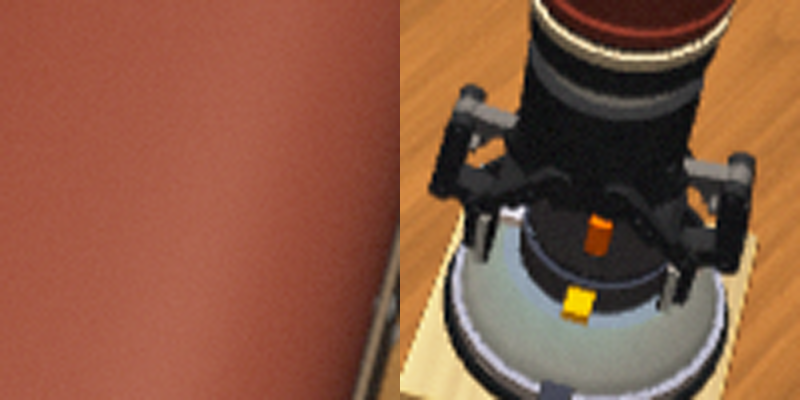

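The gripper blocks the view, so I move the arm aside, high over the bench.

move_arm:
  rows: [0.8,0,-1,0,0.8,0,-1,0,0.8,0,-1,0,0.8,0,-1,0,0.8,0,-1,0,0.8,0,-1,0,0.8,0,-1,0,0.8,0,-1,0,0.8,0,-1,0,0,0,0,0,0,0,0,0,0,0,0,0]

```text
t: 14.0
eef_pos: [0.5104, -0.3363, 0.3214]
ee_rot: [[0.41, 0.0, 0.912], [-0.912, 0.0, 0.41], [-0.0, -1.0, 0.0]]
contact_force: [0.3, 0.5, 0.4]
width: 0.0854
```

```bash
python3 - <<'E'
from meas import *
r=[]
for n,(x,y) in(("top",(208,150)),("scene",(326,190))):
    c=robot.camera(n);P=cloud(c)
    I=c["img"].astype(int);N=np.hypot(P[...,0]-.58,P[...,1]-.056)<.06
    O=(I[...,0]>150)&(I[...,2]<70)&N&(P[...,2]>.143)&(P[...,2]<.165)
    D=(I.max(-1)<75)&N&(P[...,2]>.115)&(P[...,2]<.13)
    if O.sum()>9:print(n,'bar',O.sum(),fitbar(P,O),np.median(P[O][:,2]))
    if D.sum()>9:print('disc',D.sum(),cv2.minEnclosingCircle(P[D][:,:2].astype(np.float32)),np.median(P[D][:,2]))
    for q in("small_cap","driver"):print(q,[(np.round(m["centre"]).tolist(),round(m["p"],2)) for m in robot.mark_of(n,q)])
    r.append(cv2.resize(c["img"][y-50:y+50,x-50:x+50],(400,400),interpolation=2))
cv2.imwrite("pics/end2.png",np.hstack(r)[...,::-1])
E
```

```text
top bar 142 (array([0.58083504, 0.05670515]), array([0.01500465, 0.06193653]), np.float32(115.16656)) 0.15179773850992062
disc 624 ((0.5783478021621704, 0.05441451072692871), 0.04744141548871994) 0.12034263661549677
small_cap [([148.0, 205.0], 0.55)]
driver []
scene bar 118 (array([0.58182567, 0.05786046]), array([0.01383921, 0.06211624]), np.float32(114.069496)) 0.15221487455115373
disc 740 ((0.5830910801887512, 0.0552748367190361), 0.048739321529865265) 0.1203620821379644
small_cap [([326.0, 157.0], 0.78)]
driver []
```

View pics/end2.png

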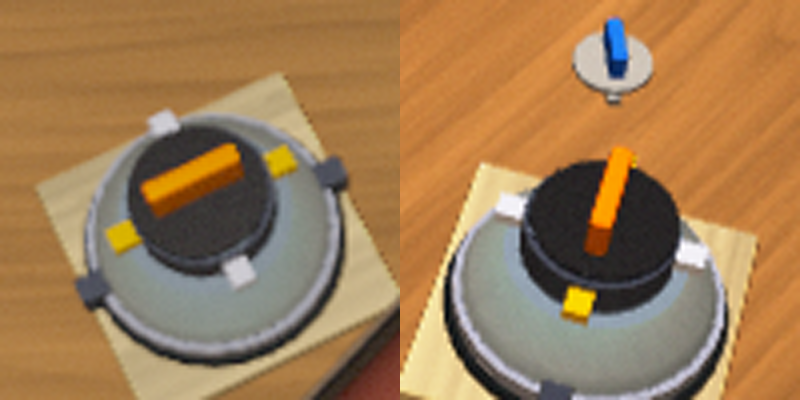

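The cap is home: bar top at 0.152 (0.153 expected), bar angle 114–115° against the yellow marks at about 114°, centred within 2 mm. The small cap hasn't moved. The driver read the same place in the previous look and is only hidden by the arm now. Handing in.

```bash
python3 -c "
from plant import robot
print(robot.finish_job())"
```

```text
the job is handed in; nothing more can be done
None
```

The large cap is fitted, locked and released, and I handed the job in at about 14 s. The hand-in reports no verdict.

**What I did:** Of the four look-alike caps I took the one farthest to the robot's left, at pixel (322,214) in the top view. I gripped it by the orange bar and lowered it into the collar along the white marks, which gave 7 N of seating contact. I then turned it 90° clockwise, let go and moved the arm clear.

**Last checks:**

| Check | Measured | Wanted |
|---|---|---|
| Bar top height | 0.152 m | 0.153 m when home |
| Grip angle | 114–115° | yellow marks at about 114° |
| Distance from collar centre | within about 2 mm | under 10 mm |
| Force on the arm after release | under 1 N | touching nothing |

- **Small cap:** the networks found it within a few pixels of where it started.
- **Screwdriver:** the networks did not find it in the final pictures, probably because the arm hid it. One look earlier they placed it within 4 pixels of its start, and the arm only passed high above it after that.
- **Failed look:** my first view after release was blocked by the arm, so its readings were useless. I moved the arm aside and measured again.

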